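# Line up the capacitors by height

## Task

Line up the four can capacitors from the parts mat by height on the row of shaded pads: the shortest on the white pad, then taller step by step towards the tallest on the black pad, each standing upright and centred on its pad. Do not knock any of them over, and leave the copper coil and the black relay on the mat where they are.

Things in the scene. Friction and masses are not known exactly. Their poses are not given: they have to be found in the camera images.
- cap_green: Loose can capacitor, an upright cylinder with a green sleeve, 35 mm in diameter and 40 mm tall, with two small metal terminals standing 5 mm above its flat top of the same colour and a white stripe down one side. It starts standing upright on a flat pale lilac parts mat 3 mm thick. Origin: centre of its underside; z up along its axis.
- cap_yellow: Loose can capacitor, an upright cylinder with a yellow sleeve, 35 mm in diameter and 56 mm tall, with two small metal terminals standing 5 mm above its flat top of the same colour and a white stripe down one side. It starts standing upright on a flat pale lilac parts mat 3 mm thick. Origin: centre of its underside; z up along its axis.
- cap_red: Loose can capacitor, an upright cylinder with a red sleeve, 35 mm in diameter and 72 mm tall, with two small metal terminals standing 5 mm above its flat top of the same colour and a white stripe down one side. It starts standing upright on a flat pale lilac parts mat 3 mm thick. Origin: centre of its underside; z up along its axis.
- cap_blue: Loose can capacitor, an upright cylinder with a blue sleeve, 35 mm in diameter and 88 mm tall, with two small metal terminals standing 5 mm above its flat top of the same colour and a white stripe down one side. It starts standing upright on a flat pale lilac parts mat 3 mm thick. Origin: centre of its underside; z up along its axis.
- pad_white: Fixed flat round white pad, 58 mm in diameter and 3 mm thick, number 1 of four (white, light grey, dark grey, black, in that order along the row, 66 mm between centres) on a fixed wooden board 270 x 78 mm, 8 mm thick, lying on the table. Origin: centre of the pad's underside, so its upper face is 3 mm above the origin and 11 mm above the table. The pad's x axis, along the row, runs from white to black; the row may point any way.
- pad_light_grey: Fixed flat round light grey pad, 58 mm in diameter and 3 mm thick, number 2 of four (white, light grey, dark grey, black, in that order along the row, 66 mm between centres) on a fixed wooden board 270 x 78 mm, 8 mm thick, lying on the table. Origin: centre of the pad's underside, so its upper face is 3 mm above the origin and 11 mm above the table. The pad's x axis, along the row, runs from white to black; the row may point any way.
- pad_dark_grey: Fixed flat round dark grey pad, 58 mm in diameter and 3 mm thick, number 3 of four (white, light grey, dark grey, black, in that order along the row, 66 mm between centres) on a fixed wooden board 270 x 78 mm, 8 mm thick, lying on the table. Origin: centre of the pad's underside, so its upper face is 3 mm above the origin and 11 mm above the table. The pad's x axis, along the row, runs from white to black; the row may point any way.
- pad_black: Fixed flat round black pad, 58 mm in diameter and 3 mm thick, number 4 of four (white, light grey, dark grey, black, in that order along the row, 66 mm between centres) on a fixed wooden board 270 x 78 mm, 8 mm thick, lying on the table. Origin: centre of the pad's underside, so its upper face is 3 mm above the origin and 11 mm above the table. The pad's x axis, along the row, runs from white to black; the row may point any way.
- coil: Loose copper ring (toroid coil), 28 mm in diameter, 12 mm high, lying on the parts mat in the midst of the capacitors; a bystander. Origin: centre of its underside.
- relay: Loose small black relay, a box 19 x 16 x 16 mm, near one edge of the parts mat; a bystander. Origin: centre of its underside.
Things that resemble listed ones, but are neither listed nor needed, are in the scene too. Leave any turquoise look-alike of the cap_blue alone.

How it is judged:
By the outcome, as a careful person would: the job done as asked, in the order asked, and still so for the second after the job is handed in, with the robot touching nothing.
It also fails if it takes over 112 s, if anything falls off the work surface, if the arm or the gripper's body presses on something with over 40 N, if the wrist force passes 120 N, or if a joint passes its speed limit or range.

## Robot

A 7-joint arm with a two-finger parallel gripper is mounted at the origin on the work surface. World frame = base frame: x ahead of the robot, y to its left, z up, the work surface at z = 0. Lengths are in m, angles in rad, forces in N, time in s.
With the tool pointing down it reaches from about 0.4 to 0.85 m from the base axis. Payload 10.4 kg.
Tool frame: the origin (TCP) lies at the very end of the fingers, on their centre line; the grasp point (between the pads) lies 19 mm behind it; z points along the fingers, y is the line along which they close (so a half turn about z gives the same grasp; the last joint's range is limited). The gripper opens to 87 mm and grips with 3 to 60 N. Pads are 19 mm wide; open, the fingers measure 117 mm over their backs; the gripper's body (75 mm by 190 mm) begins 51 mm behind the grasp point.
Start: joints at [1.195, 0.332, -0.065, 1.46, 0.022, 1.35, -0.088], TCP at [0.216, -0.587, 0.223] pointing down, gripper open.
Joint ranges: [-2.6, 2.6], [-0.5, 2.12], [-1.47, 1.34], [0.16, 2.42], [-1.27, 4.41], [0.06, 2.06], [-2.6, 2.6]. Speed limits (rad/s): [2.22, 2.22, 2.79, 2.79, 3.14, 3.14, 3.14].

## Interface

Orientations are given as a unit quaternion [x, y, z, w].
In Python, from bench import * gives the robot as it stands.
- The arm moves only by the tool step_arm, never from a script. Its arguments are lists of equal length, an entry for each row: "delta_pos": the shift along the world's x, y, z in units of 25 mm (1.0 is 25 mm), a list of three; "turn": the turn about the world's z in units of 0.12 rad (1.0 is 0.12 rad). In form: {"delta_pos": [[tx, ty, tz], ...], "turn": [turn, ...]}. A call has 1 to 12 rows; each row shifts and turns the commanded pose from where the row before left it; what a row does not reach is not made up. A row lasts 1/10 s, in which the tool goes at most 50 mm and 8.59 degrees, less where a joint would pass 70% of its speed; a pose out of reach is approached as far as the arm can. A call with a number of a shift or a turn outside -1 to 1 is refused whole. A call with a gripper value outside its range is refused whole. "grip" is the closure, from 0 (fully open) to 1 (shut), set as the call begins (left out, the last holds). The fingers move at their own pace and stop on an object; "newtons" is the grip in N (left out, the last holds). Time passes only in rows, so rows that do not move let the fingers close. It gives the time, the measured TCP pose, the force, the opening and the grip force at its end, in the units of the state.
- read_state(): the state, without advancing time (a new reading comes with each control period).
- camera(name): name is "scene" or "top" or "wrist"; returns a dict with "image" (420x560x3 uint8, red, green, blue), "z_map" (420x560 float32, m along the optical axis (not along the pixel's ray), 0 where there is no reading), "mtx" (3x3 intrinsics, pixels), "dist" ([k1, k2, p1, p2, k3] as OpenCV has them; the pictures are not rectified), "view" (4x4, takes a point from world to camera coordinates). Camera axes: x right, y up, looking along -z (the intrinsics and any distortion apply to the point x, -y, -z); pixel columns grow to the right and rows downward; lengths in m; the calibration is good to about 2 mm. A picture is of the moment at which its call begins.
- close_job(): hands the job in; it is judged then, once.
The state is a dict: "time": time; "joint_positions": joint angles; "joint_vel": joint speeds; "joint_torque": joint torques, N m; "ee_pos": TCP position; "eef_rot": TCP orientation; "ft_force": force on the tool from outside, world axes, zero at the start; "torque": the same for the moment, N m; "width": finger opening in m; "grip_force": force on a finger pad.
Only numpy, scipy, OpenCV 4.12 (cv2) and the standard library are available. Lean on these libraries where they do the work, as an engineer would, in place of code of your own. Each camera call takes 0.05 s, during which the arm holds its last target. There are 200 camera calls.

## Working session

There is one attempt and no reset: what is moved stays moved. The work goes in short steps, Python scripts to look and compute and a tool call to move; the robot and the scene stay as the last step left them, time stands still between calls to the robot, and variables do not carry over. Pictures are saved under pics/ and viewed, at most 14 in all, crops included, and the job is handed in when it is done.

Besides the shell and the picture viewer there is one more tool, called after "Call:" as name([rows], argument=value, ...), one row to a line, values as JSON. step_arm: Moves the arm, as the interface text tells. Shifts and turns lie within -1 to 1; 1 stands for 25 mm of shift or 0.12 rad of turn. Its arguments: {"type":"object","properties":{"delta_pos":{"type":"array"},"turn":{"type":"array"},"grip":{"type":"number"},"newtons":{"type":"number"}},"required":["delta_pos","turn"]}

```bash
mkdir -p pics; cat > h.py <<'E'
from bench import *
import numpy as np, cv2
def cam(n,fn=None):
    c=camera(n)
    if fn: cv2.imwrite('pics/'+fn,c['image'][:,:,::-1])
    return c
def cloud(c):
    h,w=c['z_map'].shape
    u,v=np.meshgrid(np.arange(w),np.arange(h))
    p=cv2.undistortPoints(np.stack([u,v],-1).reshape(-1,1,2).astype(float),c['mtx'],np.array(c['dist'])).reshape(h,w,2)
    z=c['z_map']; P=np.stack([p[...,0]*z,-p[...,1]*z,-z,np.ones_like(z)],-1)
    W=P@np.linalg.inv(c['view']).T
    W[z==0]=np.nan
    return W[...,:3]
E
python3 - <<'E'
from h import *
np.set_printoptions(precision=4,suppress=True)
for n in('top','scene'):
    c=cam(n,n+'0.png'); np.savez(n+'0.npz',**{k:np.array(v) for k,v in c.items()})
    print(n,np.linalg.inv(c['view'])[:3,3])
s=read_state();print(s['time'],s['ee_pos'],s['eef_rot'],s['width'])
E
```

```text
top [0.2396 0.047  1.3505]
scene [0.8724 0.4552 0.9336]
0.1 [ 0.2159 -0.5862  0.2218] [ 0.9845  0.1755 -0.0001 -0.0006] 0.08696422643566276
```

View pics/top0.png

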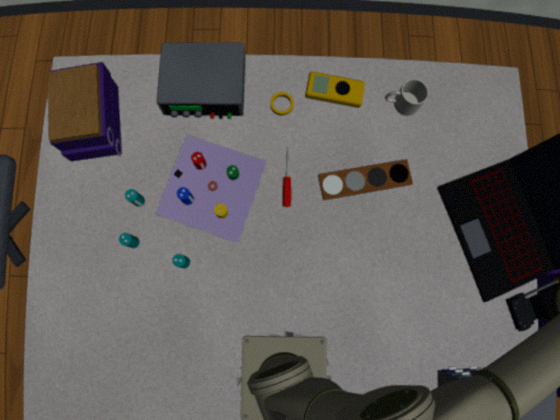

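View pics/scene0.png

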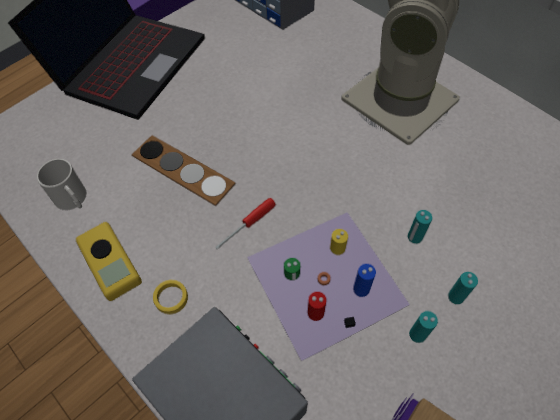

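Top view: red (199,160), green (233,172), blue (185,195) and yellow (221,210) on the mat, coil (213,186), relay (178,173). The pads run from white (333,184) to black (399,173). Turquoise look-alikes stand off the mat at (134,197), (129,240) and (181,261). The true cap_blue is the saturated blue one on the mat.

```bash
cat > m.py <<'E'
from h import *
from scipy.optimize import least_squares
H=dict(green=.043,yellow=.059,red=.075,blue=.091)
hue=dict(green=(45,80),yellow=(22,33),red=(0,8),blue=(108,128))
def fit(p,r=.0175):
    f=lambda c:np.maximum(np.hypot(*(p-c).T)-r,0)
    return least_squares(f,np.median(p,0)).x
def caps(c,z0=0,box=(.3,.85,.1,.6)):
    W=cloud(c);hsv=cv2.cvtColor(np.ascontiguousarray(c['image']),cv2.COLOR_RGB2HSV);o={}
    for k,h in H.items():
        m=(hsv[...,0]>=hue[k][0])&(hsv[...,0]<=hue[k][1])&(hsv[...,1]>110)&(hsv[...,2]>40)
        m&=(abs(W[...,2]-h-z0)<.006)&(W[...,0]>box[0])&(W[...,0]<box[1])&(W[...,1]>box[2])&(W[...,1]<box[3])
        p=W[m]
        if len(p)<5:o[k]=None;continue
        o[k]=((p[:,:2].max(0)+p[:,:2].min(0))/2,p[:,:2].mean(0),np.ptp(p[:,:2],axis=0),np.median(p[:,2]),len(p))
    return o
E
python3 - <<'E'
from m import *
np.set_printoptions(precision=4,suppress=True)
for n in('top','scene'):
    c=dict(np.load(n+'0.npz'));W=cloud(c);print(n)
    for k,v in caps(c,box=(-1,2,-1,1)).items():print(k,v)
    I=c['image'].astype(int)
    pts={'top':dict(coil=(213,186),relay=(178,173),mat1=(187,136),mat2=(265,160),mat3=(239,241),mat4=(158,214),w=(333,184),lg=(355,181),dg=(377,177),b=(399,173)),
     'scene':dict(coil=(323,278),relay=(350,322),w=(214,186),lg=(192,173),dg=(171,160),b=(151,149))}[n]
    for k,(u,v) in pts.items():print(k,W[v,u],I[v,u])
a=dict(np.load('top0.npz'))['image'];b=dict(np.load('scene0.npz'))['image']
x=cv2.resize(a[120:280,110:310],None,fx=3,fy=3);cv2.imwrite('pics/crop.png',x[:,:,::-1])
E
```

```text
top
green (array([0.6448, 0.2339]), array([0.567, 0.157]), array([0.1947, 0.1908]), np.float64(0.04245719891663191), 90)
yellow (array([0.4527, 0.1829]), array([0.4522, 0.1829]), array([0.0315, 0.033 ]), np.float64(0.058107566863854876), 109)
red (array([0.5923, 0.2486]), array([0.59  , 0.2481]), array([0.0301, 0.0306]), np.float64(0.07430146137628624), 55)
blue (array([0.655 , 0.4509]), array([0.5434, 0.3511]), array([0.3637, 0.3742]), np.float64(0.09033389980538709), 167)
coil [ 0.5304  0.2118 -0.0022] [107  96 124]
relay [0.5622 0.3115 0.0175] [10  9 12]
mat1 [0.6767 0.2939 0.0062] [115 105 137]
mat2 [0.6096 0.0642 0.0007] [122 115 129]
mat3 [0.3736 0.132  0.0011] [116 116 114]
mat4 [0.4448 0.3654 0.0033] [112 101 128]
w [ 0.5419 -0.132   0.0048] [147 154 153]
lg [ 0.5501 -0.1942  0.0136] [ 97 101  99]
dg [ 0.5637 -0.2587  0.0125] [32 33 35]
b [ 0.5782 -0.3249  0.0091] [0 0 0]
scene
green (array([0.5689, 0.1566]), array([0.5695, 0.1563]), array([0.0332, 0.0335]), np.float64(0.042572817859384826), 167)
yellow (array([0.4571, 0.1831]), array([0.4583, 0.1843]), array([0.0338, 0.0325]), np.float64(0.058794320135068745), 174)
red (array([0.5979, 0.2506]), array([0.5981, 0.252 ]), array([0.0319, 0.0305]), np.float64(0.07562966316304431), 175)
blue (array([0.4935, 0.2816]), array([0.4948, 0.2821]), array([0.0342, 0.033 ]), np.float64(0.09112439615833856), 210)
coil [0.5298 0.209  0.0038] [131 123 145]
relay [0.5674 0.315  0.021 ] [18 21 21]
w [ 0.542  -0.1266  0.0125] [174 176 176]
lg [ 0.5543 -0.1938  0.0112] [140 141 140]
dg [ 0.5659 -0.2614  0.0112] [74 75 74]
b [ 0.5793 -0.3271  0.0087] [29 29 29]
```

View pics/crop.png

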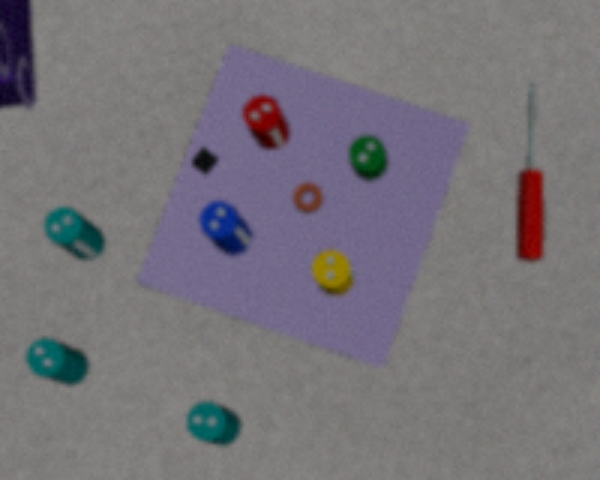

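The crop confirms cap_blue as the pure blue can on the mat at crop (222,222). It stands 91 mm high including the mat, and the turquoise cans are all off the mat. Heights and the 66 mm pad spacing match the description. I'll work tallest first, closing perpendicular to the row throughout (tool y ≈ 10.8°).

Call:
step_arm([
  [0,1,0.3],
  [0.4,1,0.3],
  [0.8,1,0.3],
  [0.8,1,0.3],
  [0.8,1,0.3],
  [0.8,1,0],
  [0.8,1,0],
  [0.8,1,0],
  [0.8,1,0],
  [0.8,1,0],
  [0.8,1,0],
  [0.8,1,0],
], turn=[0.97,0.97,0.97,0.97,0.97,0.97,0.97,0.97,0.97,0.97,0.97,0.97], grip=0, newtons=15)

```text
time: 1.3
ee_pos: [0.4264, -0.2853, 0.2598]
eef_rot: [0.639, 0.769, -0.0, -0.0]
ft_force: [0.7, -0.8, 0.4]
width: 0.0871
grip_force: 0.0
```

Call:
step_arm([
  [0.8,0.8,0.4],
  [0.8,0.8,0.4],
  [0.8,0.5,0.4],
  [0,0,0],
  [0,0,0],
], turn=[0,0,0,0,0])

```text
time: 1.8
ee_pos: [0.4858, -0.234, 0.2896]
eef_rot: [0.641, 0.768, -0.0, -0.0]
ft_force: [-0.8, -0.1, -0.3]
width: 0.0874
grip_force: 0.0
```

```bash
python3 - <<'E'
from m import *
np.set_printoptions(precision=4,suppress=True)
c=cam('wrist','w1.png'); np.savez('w1.npz',**{k:np.array(v) for k,v in c.items()})
print(np.linalg.inv(c['view']));s=read_state();print(s['time'],s['ee_pos'],s['eef_rot'],s['joint_positions'])
E
```

```text
[[ 0.984  -0.1705 -0.0511  0.4719]
 [ 0.178   0.9438  0.2786 -0.1583]
 [ 0.0007 -0.2833  0.959   0.4514]
 [ 0.      0.      0.      1.    ]]
1.85 [ 0.4852 -0.2346  0.2894] [ 0.6414  0.7672 -0.0003 -0.0005] [ 0.8155  0.1493 -0.5012  1.5603  0.0722  1.4515  0.4885]
```

View pics/w1.png

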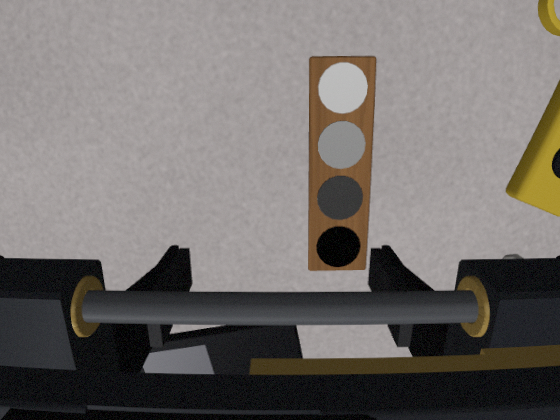

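Wrist view shows the board clearly: white (343,88), light grey (341,145), dark grey (340,198), black (338,246).

```bash
cat > p.py <<'E'
from h import *
def ray(c,uv,z):
    q=cv2.undistortPoints(np.array(uv,float).reshape(-1,1,2),c['mtx'],np.array(c['dist'])).reshape(-1,2)
    M=np.linalg.inv(c['view']);d=np.c_[q[:,0],-q[:,1],-np.ones(len(q))]@M[:3,:3].T;o=M[:3,3]
    return (o+d*((z-o[2])/d[:,2])[:,None])[:,:2]
def pads(c,seeds):
    im=np.ascontiguousarray(c['image']);out=[]
    for s in seeds:
        m=np.zeros((422,562),np.uint8);t=(12,)*3
        cv2.floodFill(im.copy(),m,s,0,t,t,4|cv2.FLOODFILL_FIXED_RANGE|cv2.FLOODFILL_MASK_ONLY|(255<<8))
        cn=max(cv2.findContours(m[1:-1,1:-1],cv2.RETR_EXTERNAL,cv2.CHAIN_APPROX_NONE)[0],key=len)
        e=cv2.fitEllipse(cv2.convexHull(cn)); P=ray(c,cn[:,0],.011)
        (cx,cy),r=cv2.minEnclosingCircle(P.astype(np.float32)); out.append((*ray(c,[e[0]],.011)[0],cx,cy,2*r))
    return np.array(out)
E
python3 - <<'E'
from p import *
np.set_printoptions(precision=4,suppress=True)
c=dict(np.load('w1.npz'));o=pads(c,[(343,88),(341,145),(340,198),(338,246)]);print(o)
d=o[3]-o[0];print(np.hypot(d[0],d[1])/3,np.degrees(np.arctan2(d[1],d[0])))
for n,s in(('top',[(333,184),(355,181),(377,177),(399,173)]),('scene',[(214,186),(192,173),(171,160),(151,149)])):
    print(n,pads(dict(np.load(n+'0.npz')),s))
W=cloud(c);print(W[88,343],W[246,338])
E
```

```text
[[ 0.5412 -0.1316  0.5415 -0.1321  0.0563]
 [ 0.5538 -0.1961  0.5537 -0.1964  0.0566]
 [ 0.5665 -0.2604  0.5667 -0.261   0.0567]
 [ 0.5791 -0.325   0.5792 -0.3255  0.0558]]
0.06570293391399555 -78.89958673368325
top [[ 0.5395 -0.1292  0.5398 -0.1288  0.053 ]
 [ 0.5527 -0.194   0.5525 -0.1943  0.0537]
 [ 0.5651 -0.2584  0.5649 -0.2588  0.0539]
 [ 0.5779 -0.3224  0.5779 -0.3228  0.0519]]
scene [[ 0.5421 -0.1301  0.5418 -0.1303  0.0545]
 [ 0.5548 -0.1947  0.5545 -0.1949  0.0556]
 [ 0.5672 -0.26    0.5667 -0.2605  0.0557]
 [ 0.581  -0.3229  0.5815 -0.323   0.0558]]
[ 0.5418 -0.1322  0.0113] [ 0.5793 -0.3247  0.0111]
```

Call:
step_arm([
  [0,1,0],
  [0,1,0],
  [0,1,0],
  [0,1,0],
  [0,1,0],
  [0,1,0],
  [0,1,0],
  [0,1,0],
  [0,1,0],
  [0,1,0],
  [0,1,0],
  [0,1,0],
], turn=[0,0,0,0,0,0,0,0,0,0,0,0])

```text
time: 3.05
ee_pos: [0.4855, 0.0655, 0.2896]
eef_rot: [0.642, 0.767, -0.001, 0.0]
ft_force: [-0.5, 0.6, -0.4]
width: 0.0871
grip_force: 0.0
```

Call:
step_arm([
  [0.2,1,0],
  [0.2,1,0],
  [0.2,1,0],
  [0.2,1,0.3],
  [0.2,1,0.3],
  [0,1,0.3],
  [0,0.5,0],
  [0,0,0],
  [0,0,0],
], turn=[0,0,0,0,0,0,0,0,0])

```text
time: 3.95
ee_pos: [0.5111, 0.2269, 0.3119]
eef_rot: [0.642, 0.767, -0.001, 0.0]
ft_force: [0.1, -1.1, -0.4]
width: 0.087
grip_force: 0.0
```

```bash
cat > w.py <<'E'
from m import *
from p import ray
import sys
np.set_printoptions(precision=4,suppress=True)
n=sys.argv[1];z0=float(sys.argv[2]) if len(sys.argv)>2 else 0
c=cam('wrist',n+'.png')
for k,v in caps(c,z0,box=(.25,.9,-.5,.6)).items():print(k,v)
s=read_state();print(s['time'],s['ee_pos'],s['eef_rot'],s['joint_positions'])
E
python3 w.py w2
```

```text
green (array([0.6476, 0.2322]), array([0.5678, 0.1558]), array([0.1955, 0.1909]), np.float64(0.04227328229321839), 490)
yellow (array([0.456 , 0.1813]), array([0.4563, 0.1823]), array([0.0333, 0.0331]), np.float64(0.058317374097009766), 570)
red (array([0.5954, 0.2492]), array([0.5945, 0.2493]), array([0.0329, 0.0323]), np.float64(0.07469482434215924), 488)
blue (array([0.4928, 0.2801]), array([0.4928, 0.2804]), array([0.0333, 0.0341]), np.float64(0.09050451727422332), 791)
4.0 [0.5113 0.2266 0.312 ] [ 0.6419  0.7668 -0.0006  0.0002] [ 0.2295  0.2557 -0.8778  1.4549  0.1968  1.5234 -0.4648]
```

View pics/w2.png

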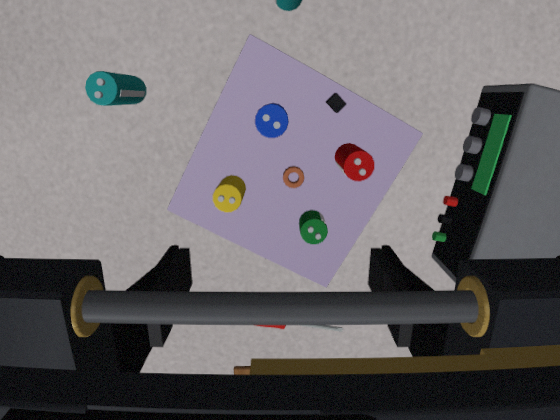

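Wrist view: blue (272,120), red (358,165), yellow (228,198), green (313,231), coil (293,177), relay (335,102). These agree with the earlier cameras to about 3 mm.

Call:
step_arm([
  [-0.34,1,0],
  [-0.2,0.9,0],
  [-0.2,0.25,0],
  [0,0,-1],
  [0,0,-1],
  [0,0,-1],
  [0,0,-1],
  [0,0,-1],
  [0,0,-1],
  [0,0,-1],
  [0,0,0],
  [0,0,0],
], turn=[0,0,0,0,0,0,0,0,0,0,0,0])

```text
time: 5.2
ee_pos: [0.4928, 0.2811, 0.138]
eef_rot: [0.642, 0.767, -0.0, 0.0]
ft_force: [0.1, -0.1, 1.1]
width: 0.0865
grip_force: 0.0
```

Call:
step_arm([
  [0,0,-0.9],
  [0,0,-0.9],
  [0,0,-0.9],
  [0,0,-0.6],
  [0,0,-0.38],
  [0,0,0],
  [0,0,0],
], turn=[0,0,0,0,0,0,0])

```text
time: 5.9
ee_pos: [0.493, 0.2826, 0.0465]
eef_rot: [0.641, 0.767, 0.001, 0.0]
ft_force: [-0.1, -0.3, 0.1]
width: 0.087
grip_force: 0.0
```

Call:
step_arm([
  [0,0,0],
  [0,0,0],
  [0,0,0],
  [0,0,0],
  [0,0,0],
  [0,0,0],
  [0,0,0],
  [0,0,0],
], turn=[0,0,0,0,0,0,0,0], grip=1, newtons=20)

```text
time: 6.7
ee_pos: [0.4925, 0.2822, 0.0455]
eef_rot: [0.641, 0.767, 0.0, -0.0]
ft_force: [0.3, -0.2, 0.5]
width: 0.0345
grip_force: 20.0
```

Call:
step_arm([
  [0,0,0.4],
  [0,0,1],
  [0,0,1],
  [0,0,1],
  [0,0,1],
  [0.1,-0.5,0],
  [0.14,-1,0],
  [0.14,-1,0],
  [0.14,-1,0],
  [0.14,-1,0],
  [0.14,-1,0],
  [0.14,-1,0],
], turn=[0,0,0,0,0,0,0,0,0,0,0,0])

```text
time: 7.9
ee_pos: [0.5157, 0.118, 0.1553]
eef_rot: [0.641, 0.767, -0.0, -0.0]
ft_force: [0.4, 0.5, -0.8]
width: 0.0346
grip_force: 20.0
```

Call:
step_arm([
  [0.14,-1,0],
  [0.14,-1,0],
  [0.14,-1,0],
  [0.14,-1,0],
  [0.14,-1,0],
  [0.14,-1,0],
  [0.14,-1,0],
  [0.14,-1,0],
  [0.14,-1,0],
  [0.14,-1,0],
  [0.14,-1,0],
  [0.14,-1,0],
], turn=[0,0,0,0,0,0,0,0,0,0,0,0])

```text
time: 9.1
ee_pos: [0.5574, -0.1818, 0.1552]
eef_rot: [0.641, 0.767, -0.0, -0.0]
ft_force: [0.9, -0.3, -0.7]
width: 0.0344
grip_force: 20.0
```

Call:
step_arm([
  [0.14,-1,0],
  [0.14,-1,0],
  [0.14,-1,0],
  [0.14,-1,0],
  [0.14,-1,0],
  [0,-0.6,0],
  [0,0,0],
  [0,0,0],
], turn=[0,0,0,0,0,0,0,0])

```text
time: 9.9
ee_pos: [0.5753, -0.3192, 0.1553]
eef_rot: [0.641, 0.768, 0.0, -0.0]
ft_force: [0.2, 0.9, -0.9]
width: 0.0345
grip_force: 20.0
```

Call:
step_arm([
  [0.15,-0.15,0],
  [0,0,-0.9],
  [0,0,-0.9],
  [0,0,-0.9],
  [0,0,-0.7],
  [0,0,-0.4],
  [0,0,-0.15],
  [0,0,0],
  [0,0,0],
], turn=[0,0,0,0,0,0,0,0,0])

```text
time: 10.8
ee_pos: [0.5799, -0.3242, 0.0578]
eef_rot: [0.641, 0.767, 0.0, 0.001]
ft_force: [-0.6, -1.1, -0.7]
width: 0.0347
grip_force: 20.0
```

```bash
cat > s.py <<'E'
from m import *
import sys
np.set_printoptions(precision=4,suppress=True)
z0=float(sys.argv[1])
for n in('scene','top','wrist'):
    for k,v in caps(cam(n,sys.argv[2]+n+'.png'),z0,box=(.45,.7,-.4,-.08)).items():
        if v:print(n,k,v)
s=read_state();print(s['time'],s['ee_pos'],s['ft_force'])
E
python3 s.py .009 a
```

```text
scene blue (array([ 0.5782, -0.3218]), array([ 0.5775, -0.3142]), array([0.0296, 0.0331]), np.float64(0.10138309807423646), 66)
top blue (array([ 0.579 , -0.3125]), array([ 0.5784, -0.3124]), array([0.0258, 0.0077]), np.float64(0.10271974675642281), 18)
wrist blue (array([ 0.5807, -0.3256]), array([ 0.579, -0.325]), array([0.0351, 0.0348]), np.float64(0.1025269616825486), 3098)
10.95 [ 0.5797 -0.3242  0.0577] [-0.1884 -0.5021 -1.6712]
```

View pics/ascene.png

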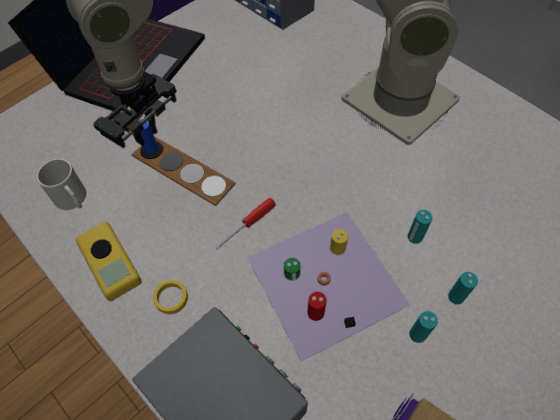

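Blue (scene ~150,140) is held over the black pad, centred to about 1 mm. Lowering and releasing.

Call:
step_arm([
  [0,0,-0.08],
  [0,0,-0.06],
  [0,0,0],
  [0,0,0],
], turn=[0,0,0,0])

```text
time: 11.35
ee_pos: [0.5794, -0.3242, 0.0536]
eef_rot: [0.641, 0.767, 0.0, 0.0]
ft_force: [-1.6, 0.5, 1.3]
width: 0.0343
grip_force: 20.0
```

Call:
step_arm([
  [0,0,0],
  [0,0,0],
  [0,0,0],
  [0,0,0],
  [0,0,0],
  [0,0,0],
  [0,0,0],
  [0,0,0],
], turn=[0,0,0,0,0,0,0,0], grip=0)

```text
time: 12.15
ee_pos: [0.5792, -0.324, 0.0533]
eef_rot: [0.641, 0.767, 0.0, 0.0]
ft_force: [0.1, -0.3, -0.2]
width: 0.0849
grip_force: 0.0
```

Call:
step_arm([
  [0,0,0.4],
  [0,0,1],
  [0,0,1],
  [0,0,1],
  [0,0,1],
  [0,0,1],
  [0,0,0],
], turn=[0,0,0,0,0,0,0])

```text
time: 12.85
ee_pos: [0.581, -0.3245, 0.1933]
eef_rot: [0.641, 0.767, 0.001, 0.003]
ft_force: [-0.7, -0.4, 0.6]
width: 0.0869
grip_force: 0.0
```

```bash
python3 s.py .008 b
```

```text
scene blue (array([ 0.581 , -0.3226]), array([ 0.5813, -0.3203]), array([0.0342, 0.0346]), np.float64(0.09874902505529004), 123)
top blue (array([ 0.5774, -0.3211]), array([ 0.5775, -0.322 ]), array([0.0312, 0.0335]), np.float64(0.097945490371105), 109)
wrist blue (array([ 0.5793, -0.3257]), array([ 0.5792, -0.3245]), array([0.034 , 0.0343]), np.float64(0.09835636580187321), 1546)
13.0 [ 0.579  -0.324   0.1882] [ 0.1524 -0.447  -0.7254]
```

Call:
step_arm([
  [0,0.5,0],
  [0.05,1,0],
  [0.05,1,0],
  [0.05,1,0],
  [0.05,1,0],
  [0.05,1,0],
  [0.05,1,0],
  [0.05,1,0],
  [0.05,1,0],
  [0.05,1,0],
  [0.05,1,0],
  [0.05,1,0],
], turn=[0,0,0,0,0,0,0,0,0,0,0,0])

```text
time: 14.2
ee_pos: [0.5921, -0.0345, 0.1875]
eef_rot: [0.641, 0.768, -0.0, -0.001]
ft_force: [-0.4, -0.0, -0.5]
width: 0.087
grip_force: 0.0
```

Call:
step_arm([
  [0.05,1,0],
  [0.05,1,0],
  [0,1,0],
  [0,1,0],
  [0,1,0],
  [0,1,0],
  [0,1,0],
  [0,1,0],
  [0,1,0],
  [0,1,0],
  [0,1,0],
  [0,0.5,0],
], turn=[0,0,0,0,0,0,0,0,0,0,0,0])

```text
time: 15.4
ee_pos: [0.5936, 0.2542, 0.1876]
eef_rot: [0.64, 0.769, -0.0, -0.001]
ft_force: [-0.4, 0.4, 1.0]
width: 0.0871
grip_force: 0.0
```

Call:
step_arm([
  [0,0,-0.5],
  [0,0,-0.5],
  [0,0,-0.5],
  [0,0,0],
  [0,0,0],
], turn=[0,0,0,0,0])

```text
time: 15.9
ee_pos: [0.5956, 0.2499, 0.1503]
eef_rot: [0.642, 0.767, -0.0, -0.0]
ft_force: [0.7, -0.4, 0.1]
width: 0.0872
grip_force: 0.0
```

```bash
python3 - <<'E'
from h import *
for n in('top','scene'):
    W=cloud(dict(np.load(n+'0.npz')));
    for zt in(.04,.09):
        m=(W[...,2]>zt)&(W[...,0]>.63)&(W[...,0]<.85)&(abs(W[...,1]-.25)<.06)
        print(n,zt,m.sum(),np.percentile(W[m][:,0],[0,5,50]) if m.sum() else 0, W[m][:,2].max() if m.sum() else 0)
E
```

```text
top 0.04 1895 [0.72510918 0.73880094 0.78097573] 0.10887284570739397
top 0.09 1569 [0.7371002  0.74379967 0.79257031] 0.10887284570739397
scene 0.04 4452 [0.72897468 0.74802865 0.79769046] 0.10534288796663727
scene 0.09 4384 [0.74201335 0.74976653 0.79836202] 0.10534288796663727
```

Call:
step_arm([
  [0,0,-0.9],
  [0,0,-0.9],
  [0,0,-0.9],
  [0,0,-0.9],
  [0,0,-0.6],
  [0,0,-0.4],
  [0,0,0],
  [0,0,0],
], turn=[0,0,0,0,0,0,0,0])

```text
time: 16.7
ee_pos: [0.5959, 0.2513, 0.0367]
eef_rot: [0.641, 0.767, 0.001, 0.0]
ft_force: [-0.9, -0.0, -0.1]
width: 0.0872
grip_force: 0.0
```

Call:
step_arm([
  [0,0,0],
  [0,0,0],
  [0,0,0],
  [0,0,0],
  [0,0,0],
  [0,0,0],
  [0,0,0],
  [0,0,0],
], turn=[0,0,0,0,0,0,0,0], grip=1)

```text
time: 17.5
ee_pos: [0.5955, 0.251, 0.0358]
eef_rot: [0.641, 0.767, 0.0, 0.0]
ft_force: [-0.9, 1.0, 0.6]
width: 0.0345
grip_force: 20.0
```

Call:
step_arm([
  [0,0,0.4],
  [0,0,1],
  [0,0,1],
  [0,0,1],
  [0,0,1],
  [0,-0.5,0.4],
  [-0.06,-1,0],
  [-0.06,-1,0],
  [-0.06,-1,0],
  [-0.06,-1,0],
  [-0.06,-1,0],
  [-0.06,-1,0],
], turn=[0,0,0,0,0,0,0,0,0,0,0,0])

```text
time: 18.7
ee_pos: [0.5859, 0.0863, 0.1554]
eef_rot: [0.641, 0.767, -0.0, -0.0]
ft_force: [0.6, 0.1, -1.6]
width: 0.0341
grip_force: 20.0
```

Call:
step_arm([
  [-0.06,-1,0],
  [-0.06,-1,0],
  [-0.06,-1,0],
  [-0.06,-1,0],
  [-0.06,-1,0],
  [-0.06,-1,0],
  [-0.06,-1,0],
  [-0.06,-1,0],
  [-0.06,-1,0],
  [-0.06,-1,0],
  [-0.06,-1,0],
  [-0.06,-1,0],
], turn=[0,0,0,0,0,0,0,0,0,0,0,0])

```text
time: 19.9
ee_pos: [0.5674, -0.2134, 0.1554]
eef_rot: [0.641, 0.767, -0.0, -0.0]
ft_force: [0.1, -0.5, -0.5]
width: 0.0343
grip_force: 20.0
```

Call:
step_arm([
  [-0.06,-1,0],
  [0,-0.9,0],
  [0,0,0],
  [0,0,0],
], turn=[0,0,0,0])

```text
time: 20.3
ee_pos: [0.5661, -0.2597, 0.1553]
eef_rot: [0.642, 0.767, -0.0, -0.0]
ft_force: [0.6, 0.9, -0.6]
width: 0.0345
grip_force: 20.0
```

Call:
step_arm([
  [0,0,-0.9],
  [0,0,-0.9],
  [0,0,-0.9],
  [0,0,-0.9],
  [0,0,-0.5],
  [0,0,-0.25],
  [0,0,0],
  [0,0,0],
], turn=[0,0,0,0,0,0,0,0])

```text
time: 21.1
ee_pos: [0.5676, -0.259, 0.0481]
eef_rot: [0.641, 0.767, 0.0, 0.001]
ft_force: [-1.3, -0.8, 0.0]
width: 0.0346
grip_force: 20.0
```

```bash
python3 s.py .010 c
```

```text
scene red (array([ 0.5637, -0.257 ]), array([ 0.5638, -0.2502]), array([0.0294, 0.031 ]), np.float64(0.086301556361992), 45)
scene blue (array([ 0.5829, -0.3242]), array([ 0.5828, -0.3344]), array([0.0155, 0.0316]), np.float64(0.09914673229900262), 9)
top red (array([ 0.5661, -0.2468]), array([ 0.5666, -0.2472]), array([0.0234, 0.0036]), np.float64(0.08393874407744795), 5)
wrist red (array([ 0.5675, -0.2611]), array([ 0.5668, -0.2585]), array([0.0335, 0.0344]), np.float64(0.08673875333033824), 2187)
21.25 [ 0.5675 -0.2592  0.0481] [-0.1105 -1.1176 -0.9185]
```

Centred (wrist 0.567,-0.261 against the pad's 0.5666,-0.261). Lower about 4 mm and release.

Call:
step_arm([
  [0,0,-0.08],
  [0,0,-0.08],
  [0,0,0],
  [0,0,0],
], turn=[0,0,0,0])

```text
time: 21.65
ee_pos: [0.5673, -0.2592, 0.0437]
eef_rot: [0.641, 0.767, 0.0, 0.0]
ft_force: [-1.2, 0.8, 5.7]
width: 0.0345
grip_force: 20.0
```

Call:
step_arm([
  [0,0,0],
  [0,0,0],
  [0,0,0],
  [0,0,0],
  [0,0,0],
  [0,0,0],
  [0,0,0],
  [0,0,0],
], turn=[0,0,0,0,0,0,0,0], grip=0)

```text
time: 22.45
ee_pos: [0.567, -0.259, 0.0431]
eef_rot: [0.641, 0.767, 0.0, 0.0]
ft_force: [-0.3, -0.3, 0.6]
width: 0.085
grip_force: 0.0
```

Call:
step_arm([
  [0,0,0.4],
  [0,0,1],
  [0,0,1],
  [0,0,1],
  [0,0,1],
  [0,0,1],
  [0,0,0],
  [0,0,0],
], turn=[0,0,0,0,0,0,0,0])

```text
time: 23.25
ee_pos: [0.5672, -0.2591, 0.1789]
eef_rot: [0.641, 0.767, 0.0, 0.001]
ft_force: [0.2, -0.4, -0.2]
width: 0.0868
grip_force: 0.0
```

```bash
python3 s.py .008 d; python3 - <<'E'
from m import *
np.set_printoptions(precision=4,suppress=True)
c=cam('scene')
for k,v in caps(c,0,(.4,.7,.1,.35)).items():
    if v: print(k,v)
E
```

```text
scene red (array([ 0.5688, -0.2584]), array([ 0.5699, -0.2558]), array([0.0311, 0.0325]), np.float64(0.08325221900185142), 105)
scene blue (array([ 0.5808, -0.3216]), array([ 0.5801, -0.3161]), array([0.0355, 0.0331]), np.float64(0.09777570828431364), 82)
top red (array([ 0.566 , -0.2578]), array([ 0.5658, -0.2577]), array([0.0321, 0.0328]), np.float64(0.081793191927374), 89)
wrist red (array([ 0.5676, -0.261 ]), array([ 0.5671, -0.2603]), array([0.0342, 0.0344]), np.float64(0.08236958095406549), 1192)
wrist blue (array([ 0.5783, -0.3152]), array([ 0.577 , -0.3131]), array([0.0311, 0.0139]), np.float64(0.09802097055698947), 406)
23.4 [ 0.5664 -0.2589  0.1771] [ 0.1432  0.5194 -0.5655]
green (array([0.5682, 0.1566]), array([0.5696, 0.1567]), array([0.0332, 0.0336]), np.float64(0.04278854288966638), 171)
yellow (array([0.4573, 0.1829]), array([0.4581, 0.1837]), array([0.0333, 0.0324]), np.float64(0.05863918589773154), 167)
```

Call:
step_arm([
  [0,0.68,0],
  [-0.26,1,0],
  [-0.26,1,0],
  [-0.26,1,0],
  [-0.26,1,0],
  [-0.26,1,0],
  [-0.26,1,0],
  [-0.26,1,0],
  [-0.26,1,0],
  [-0.26,1,0],
  [-0.26,1,0],
  [-0.26,1,0],
], turn=[0,0,0,0,0,0,0,0,0,0,0,0])

```text
time: 24.65
ee_pos: [0.4943, 0.0352, 0.1777]
eef_rot: [0.641, 0.768, -0.0, -0.0]
ft_force: [0.7, 0.1, -0.4]
width: 0.0868
grip_force: 0.0
```

Call:
step_arm([
  [-0.26,1,0],
  [-0.26,1,0],
  [-0.26,1,0],
  [-0.26,1,0],
  [-0.26,1,0],
  [-0.26,1,0],
  [-0.26,0,0],
  [0,0,-0.8],
  [0,0,-0.7],
  [0,0,0],
  [0,0,0],
], turn=[0,0,0,0,0,0,0,0,0,0,0])

```text
time: 25.75
ee_pos: [0.4494, 0.1831, 0.1407]
eef_rot: [0.641, 0.768, -0.0, -0.0]
ft_force: [0.3, -0.9, -0.3]
width: 0.0868
grip_force: 0.0
```

Call:
step_arm([
  [0.27,0,0],
  [0,0,-0.9],
  [0,0,-0.9],
  [0,0,-0.9],
  [0,0,-0.9],
  [0,0,-0.7],
  [0,0,-0.4],
  [0,0,0],
  [0,0,0],
], turn=[0,0,0,0,0,0,0,0,0])

```text
time: 26.65
ee_pos: [0.4574, 0.1833, 0.0239]
eef_rot: [0.641, 0.767, 0.001, 0.0]
ft_force: [-0.5, 0.3, 0.0]
width: 0.0872
grip_force: 0.0
```

Call:
step_arm([
  [0,0,0],
  [0,0,0],
  [0,0,0],
  [0,0,0],
  [0,0,0],
  [0,0,0],
  [0,0,0],
  [0,0,0],
], turn=[0,0,0,0,0,0,0,0], grip=1)

```text
time: 27.45
ee_pos: [0.4567, 0.183, 0.0231]
eef_rot: [0.641, 0.767, -0.0, -0.0]
ft_force: [-0.2, -0.7, 0.2]
width: 0.0347
grip_force: 20.0
```

Call:
step_arm([
  [0,0,0.4],
  [0,0,1],
  [0,0,1],
  [0,0,1],
  [0,0,1],
  [0.1,-0.5,0.4],
  [0.26,-1,0],
  [0.26,-1,0],
  [0.26,-1,0],
  [0.26,-1,0],
  [0.26,-1,0],
  [0.26,-1,0],
], turn=[0,0,0,0,0,0,0,0,0,0,0,0])

```text
time: 28.65
ee_pos: [0.4984, 0.0196, 0.1438]
eef_rot: [0.641, 0.768, 0.0, 0.0]
ft_force: [0.6, 1.0, -0.4]
width: 0.0348
grip_force: 20.0
```

Call:
step_arm([
  [0.26,-1,0],
  [0.26,-1,0],
  [0.26,-1,0],
  [0.26,-1,0],
  [0.26,-1,0],
  [0.26,-1,0],
  [0.26,-1,0],
  [0.26,-1,0],
  [0.14,-0.6,0],
  [0,0,0],
  [0,0,0],
], turn=[0,0,0,0,0,0,0,0,0,0,0])

```text
time: 29.75
ee_pos: [0.5537, -0.1934, 0.1433]
eef_rot: [0.641, 0.768, 0.0, -0.0]
ft_force: [-0.4, 1.1, -0.8]
width: 0.0347
grip_force: 20.0
```

Call:
step_arm([
  [0,-0.06,-0.9],
  [0,0,-0.9],
  [0,0,-0.9],
  [0,0,-0.9],
  [0,0,-0.5],
  [0,0,-0.25],
  [0,0,0],
  [0,0,0],
], turn=[0,0,0,0,0,0,0,0])

```text
time: 30.55
ee_pos: [0.5544, -0.1958, 0.0353]
eef_rot: [0.641, 0.767, 0.0, 0.001]
ft_force: [0.9, 0.3, -0.0]
width: 0.0344
grip_force: 20.0
```

```bash
python3 s.py .010 e
```

```text
scene yellow (array([ 0.5516, -0.1931]), array([ 0.5509, -0.1851]), array([0.0295, 0.0329]), np.float64(0.07073830326747804), 56)
scene red (array([ 0.5694, -0.2627]), array([ 0.5688, -0.2701]), array([0.0186, 0.0266]), np.float64(0.08343346269128482), 11)
scene blue (array([ 0.5808, -0.3228]), array([ 0.5811, -0.3212]), array([0.033 , 0.0347]), np.float64(0.09826789099446542), 115)
top yellow (array([ 0.5521, -0.1831]), array([ 0.5518, -0.1825]), array([0.0194, 0.004 ]), np.float64(0.07089465808421458), 10)
wrist yellow (array([ 0.5537, -0.1974]), array([ 0.5535, -0.1931]), array([0.0335, 0.0351]), np.float64(0.07056919593640242), 2990)
30.7 [ 0.5543 -0.1962  0.0353] [-0.2133  0.2771 -0.6237]
```

Wrist gives 0.5537,-0.1974 against the pad's 0.5537,-0.1963, so nudge y by +1 mm, lower and release.

Call:
step_arm([
  [0,0.04,-0.08],
  [0,0,-0.07],
  [0,0,0],
  [0,0,0],
], turn=[0,0,0,0])

```text
time: 31.1
ee_pos: [0.554, -0.1949, 0.0311]
eef_rot: [0.641, 0.767, 0.0, 0.0]
ft_force: [-2.5, 0.8, 6.1]
width: 0.0343
grip_force: 20.0
```

Call:
step_arm([
  [0,0,0],
  [0,0,0],
  [0,0,0],
  [0,0,0],
  [0,0,0],
  [0,0,0],
  [0,0,0],
  [0,0,0],
], turn=[0,0,0,0,0,0,0,0], grip=0)

```text
time: 31.9
ee_pos: [0.5537, -0.195, 0.0306]
eef_rot: [0.641, 0.767, 0.0, -0.0]
ft_force: [-0.8, -0.6, 0.1]
width: 0.0849
grip_force: 0.0
```

Call:
step_arm([
  [0,0,0.4],
  [0,0,1],
  [0,0,1],
  [0,0,1],
  [0,0,1],
  [0,0,1],
  [0,0,0],
  [0,0,0],
], turn=[0,0,0,0,0,0,0,0])

```text
time: 32.7
ee_pos: [0.554, -0.1951, 0.1664]
eef_rot: [0.641, 0.767, 0.0, 0.001]
ft_force: [-0.1, -0.2, 0.5]
width: 0.0871
grip_force: 0.0
```

```bash
python3 s.py .008 f
```

```text
scene yellow (array([ 0.5556, -0.1944]), array([ 0.5562, -0.1923]), array([0.0326, 0.0349]), np.float64(0.0667856244220385), 138)
scene red (array([ 0.5684, -0.2591]), array([ 0.57  , -0.2543]), array([0.0313, 0.0321]), np.float64(0.08237951028616208), 64)
top yellow (array([ 0.5525, -0.1922]), array([ 0.5518, -0.1919]), array([0.0347, 0.0264]), np.float64(0.06511538569552289), 91)
wrist yellow (array([ 0.554 , -0.1964]), array([ 0.5537, -0.195 ]), array([0.0341, 0.0347]), np.float64(0.06636359807595693), 1481)
wrist red (array([ 0.5657, -0.251 ]), array([ 0.5654, -0.2495]), array([0.031 , 0.0143]), np.float64(0.0821789993967961), 367)
32.85 [ 0.5532 -0.1949  0.1647] [ 0.6329 -0.0478 -0.943 ]
```

Call:
step_arm([
  [0,0.5,0],
  [0.05,1,0],
  [0.05,1,0],
  [0.05,1,0],
  [0.05,1,0],
  [0.05,1,0],
  [0.05,1,0],
  [0.05,1,0],
  [0.05,1,0],
  [0.05,1,0],
  [0.05,1,0],
  [0.05,1,0],
], turn=[0,0,0,0,0,0,0,0,0,0,0,0])

```text
time: 34.05
ee_pos: [0.5667, 0.0945, 0.1651]
eef_rot: [0.641, 0.768, -0.0, -0.0]
ft_force: [0.8, 0.5, 0.9]
width: 0.0868
grip_force: 0.0
```

Call:
step_arm([
  [0,1,0],
  [0,1,0],
  [0,0.5,0],
  [0,0,-0.8],
  [0,0,-0.8],
  [0,0,0],
  [0,0,0],
], turn=[0,0,0,0,0,0,0])

```text
time: 34.75
ee_pos: [0.5673, 0.1549, 0.1257]
eef_rot: [0.641, 0.767, -0.0, -0.0]
ft_force: [-0.0, -0.0, 0.4]
width: 0.087
grip_force: 0.0
```

Call:
step_arm([
  [0,0.06,-0.5],
  [0,0,-0.9],
  [0,0,-0.9],
  [0,0,-0.9],
  [0,0,-0.7],
  [0,0,-0.4],
  [0,0,-0.2],
  [0,0,0],
  [0,0,0],
], turn=[0,0,0,0,0,0,0,0,0])

```text
time: 35.65
ee_pos: [0.568, 0.1567, 0.0139]
eef_rot: [0.641, 0.767, 0.001, 0.0]
ft_force: [0.7, -1.0, 0.5]
width: 0.0868
grip_force: 0.0
```

Call:
step_arm([
  [0,0,0],
  [0,0,0],
  [0,0,0],
  [0,0,0],
  [0,0,0],
  [0,0,0],
  [0,0,0],
  [0,0,0],
], turn=[0,0,0,0,0,0,0,0], grip=1)

```text
time: 36.45
ee_pos: [0.5675, 0.1565, 0.0131]
eef_rot: [0.641, 0.767, 0.0, 0.0]
ft_force: [0.5, 0.4, -0.4]
width: 0.0343
grip_force: 20.0
```

Call:
step_arm([
  [0,0,0.4],
  [0,0,1],
  [0,0,1],
  [0,0,1],
  [0,0,1],
  [0,-0.48,0.4],
  [-0.1,-1,0],
  [-0.1,-1,0],
  [-0.1,-1,0],
  [-0.1,-1,0],
  [-0.1,-1,0],
  [-0.1,-1,0],
], turn=[0,0,0,0,0,0,0,0,0,0,0,0])

```text
time: 37.65
ee_pos: [0.5518, -0.0077, 0.1327]
eef_rot: [0.641, 0.767, -0.0, -0.0]
ft_force: [0.1, 0.3, -0.9]
width: 0.0341
grip_force: 20.0
```

Call:
step_arm([
  [-0.1,-1,0],
  [-0.1,-1,0],
  [-0.1,-1,0],
  [-0.1,-1,0],
  [0,-0.8,0],
  [0,-0.2,0],
  [0,0,0],
  [0,0,0],
], turn=[0,0,0,0,0,0,0,0])

```text
time: 38.45
ee_pos: [0.5424, -0.1293, 0.133]
eef_rot: [0.641, 0.768, 0.0, -0.0]
ft_force: [0.2, -0.2, -0.3]
width: 0.0346
grip_force: 20.0
```

Call:
step_arm([
  [-0.05,-0.05,-0.9],
  [0,0,-0.9],
  [0,0,-0.9],
  [0,0,-0.9],
  [0,0,-0.5],
  [0,0,-0.25],
  [0,0,0],
  [0,0,0],
], turn=[0,0,0,0,0,0,0,0])

```text
time: 39.25
ee_pos: [0.5419, -0.1316, 0.0252]
eef_rot: [0.641, 0.768, 0.0, 0.001]
ft_force: [1.0, -0.3, -0.3]
width: 0.0344
grip_force: 20.0
```

```bash
python3 s.py .010 g
```

```text
scene green (array([ 0.5354, -0.1296]), array([ 0.5362, -0.1218]), array([0.0239, 0.0297]), np.float64(0.05486882595851883), 33)
scene yellow (array([ 0.5564, -0.1967]), array([ 0.5558, -0.2041]), array([0.0249, 0.0329]), np.float64(0.06722471649375727), 32)
scene red (array([ 0.5684, -0.2583]), array([ 0.5693, -0.2563]), array([0.0306, 0.0312]), np.float64(0.08309050642930726), 101)
scene blue (array([ 0.5808, -0.3218]), array([ 0.5816, -0.3205]), array([0.0343, 0.0364]), np.float64(0.09870831183480688), 117)
top blue (array([ 0.5775, -0.3212]), array([ 0.5768, -0.3218]), array([0.0315, 0.0328]), np.float64(0.09888852505936563), 97)
wrist green (array([ 0.541 , -0.1354]), array([ 0.5408, -0.129 ]), array([0.0326, 0.0357]), np.float64(0.05456499625988258), 2546)
39.4 [ 0.5418 -0.1319  0.0252] [-0.2367 -0.5858 -0.2525]
```

Call:
step_arm([
  [0,0.08,-0.08],
  [0,0,-0.07],
  [0,0,0],
  [0,0,0],
], turn=[0,0,0,0])

```text
time: 39.8
ee_pos: [0.5414, -0.1295, 0.021]
eef_rot: [0.641, 0.768, 0.0, 0.0]
ft_force: [-0.7, 0.9, 5.2]
width: 0.0348
grip_force: 20.0
```

Call:
step_arm([
  [0,0,0],
  [0,0,0],
  [0,0,0],
  [0,0,0],
  [0,0,0],
  [0,0,0],
  [0,0,0],
  [0,0,0],
], turn=[0,0,0,0,0,0,0,0], grip=0)

```text
time: 40.6
ee_pos: [0.5412, -0.1297, 0.0206]
eef_rot: [0.641, 0.767, 0.0, 0.0]
ft_force: [-0.0, 0.1, 0.2]
width: 0.0848
grip_force: 0.0
```

Call:
step_arm([
  [0,0,0.4],
  [0,0,1],
  [0,0,1],
  [0,0,1],
  [0,0,1],
  [0,0,1],
  [-0.8,0,1],
  [-0.8,0,1],
  [-0.8,0,1],
  [-0.5,0,0],
  [0,0,0],
  [0,0,0],
], turn=[0,0,0,0,0,0,0,0,0,0,0,0])

```text
time: 41.8
ee_pos: [0.4688, -0.1298, 0.2309]
eef_rot: [0.641, 0.767, -0.0, 0.0]
ft_force: [0.3, -0.4, -0.7]
width: 0.0872
grip_force: 0.0
```

```bash
python3 s.py .008 h
```

```text
scene green (array([ 0.5433, -0.1295]), array([ 0.5439, -0.128 ]), array([0.033 , 0.0351]), np.float64(0.0509103836027861), 119)
scene yellow (array([ 0.5557, -0.1939]), array([ 0.5563, -0.1919]), array([0.0341, 0.0384]), np.float64(0.06697091105769959), 139)
scene red (array([ 0.5686, -0.2601]), array([ 0.57  , -0.2567]), array([0.0319, 0.0342]), np.float64(0.08304072389693973), 107)
scene blue (array([ 0.5802, -0.3219]), array([ 0.5811, -0.3203]), array([0.0326, 0.0364]), np.float64(0.09856567265211902), 125)
top green (array([ 0.5374, -0.1274]), array([ 0.5379, -0.1235]), array([0.0289, 0.0263]), np.float64(0.050392508751207155), 45)
top blue (array([ 0.5761, -0.3393]), array([ 0.5766, -0.3382]), array([0.0112, 0.0048]), np.float64(0.0978855296419694), 6)
wrist green (array([ 0.5415, -0.1326]), array([ 0.5411, -0.132 ]), array([0.0339, 0.0332]), np.float64(0.05054251498755527), 826)
wrist yellow (array([ 0.5533, -0.196 ]), array([ 0.5529, -0.1946]), array([0.0333, 0.0339]), np.float64(0.06639974291875836), 820)
wrist red (array([ 0.5671, -0.2633]), array([ 0.5669, -0.262 ]), array([0.0345, 0.0301]), np.float64(0.08255989345242593), 438)
41.95 [ 0.469  -0.1295  0.2302] [-0.396   0.832  -0.5515]
```

View pics/hscene.png

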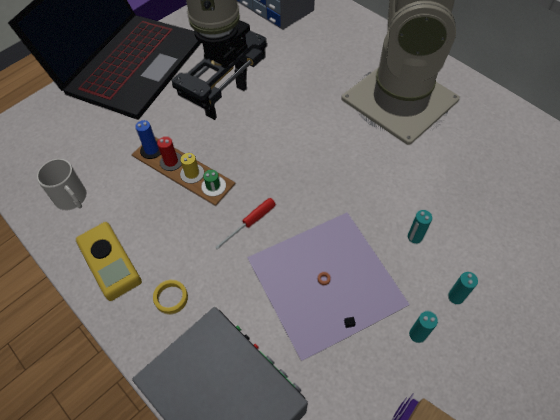

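View pics/hwrist.png

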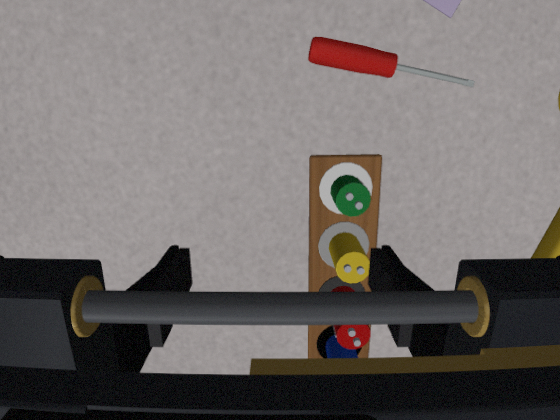

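All four stand upright and centred within about 1 mm: green on white (212,180), yellow on light grey (190,165), red on dark grey (168,150) and blue on black (147,140). The coil (323,278) and relay (350,322) have not moved, and the gripper is clear.

```bash
python3 -c "
from bench import *
print(close_job())"
```

```text
the job is handed in; nothing more can be done
None
```

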